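# Feed a turning blank under the spring flap

### The job

Feed the pale wooden blank into the little lathe: with one fingertip push the orange bar aside and hold the spring flap open, and with the other fingertip push the blank along its tray, under the flap, until it is fully home against the black rubber stop. Then draw back and let the flap spring shut behind it. Only push the blank, never pinch or lift it, and leave the other things on the bench where they lie.

Things in the scene. Friction and masses are not known exactly. Their poses are not given: they have to be found in the camera images.
- chute: Fixed feed chute of a green lathe (lengths in mm). Origin on the bench, on the tray's centre line under the flap; +x = feed direction, into the lathe; y = left across it; z up. Tray floor at z 6, from x -148 to the flap plate (x -3 to 3) and on to the stop. Guide rails: inner faces y +-19.5, tops z 14. Clear tunnel over x 50 to 85, top z 49. Lathe body from x 97, 85 high, 134 at its motor.
- flap (a joint): Spring-closed orange flap, rad: 0 shut, 1.45 fully open. Turns about a line along the chute's x and swings up to the left, never along the feed: the blank cannot push it open. The blank passes under it above about 1.0; at 1.25 a fingertip behind the blank fits too. Pushing its bar to the left (+y) opens it: about 2 N to start, 5 to 6 N to hold at 1.25. Let go, it shuts.
- flap_hinge (a point): Point on the flap's hinge line, left of the tray, at chute x 0, y 40, z 16 mm. The shut plate (6 thick) crosses the tray from y 40 to -18, z 15 to 27. Open at 1.25 it stands at x -3 to 3, y about 20 to 51, up to 75 high; a finger that holds the bar from its right passes beside the plate (y above 53).
- bar_end (a point): Centre of the free end, nearest the robot, of the flap's orange bar: round, 10 mm thick, along the chute's x from x -160 to 30 (there a steel arm joins it to the hinge), rigid with the flap. Its centre at joint value q: y = 40 - 50 cos(60 deg + q), z = 16 + 50 sin(60 deg + q) mm in the chute: shut y 15, z 59; at 1.25 y 74, z 52. A finger can slide along it while holding.
- blank_mid (a point): Centre of the pale wooden blank, 70 long (its x) x 34 wide x 34 high, lying in the tray lengthwise between the rails, in front of the flap; about 60 g. z up.
- stop (a point): Centre of the face of the black rubber stop at the end of the tray, chute x = 82, z = 23. With the blank home its centre is at chute x = 47 and its rear end at x = 12, behind the flap.
- gouge: Bystander, to be left alone: woodturning gouge, dark handle, about 270 long. Origin at the middle of its underside (at the root of the blade, blade to +x).
- chisel: Bystander, to be left alone: woodturning chisel, red handle, about 270 long. Origin at the middle of its underside (at the root of the blade, blade to +x).
- spare_a: Bystander, to be left alone: spare dark walnut blank, 70 x 34 x 34. Origin at the middle of its underside.
- finial: Bystander, to be left alone: small turned wooden finial, 38 across, 64 high. Origin at the middle of its underside.
- wrench: Bystander, to be left alone: steel wrench, 170 long. Origin at the middle of its underside.
- glue: Bystander, to be left alone: white glue bottle, 52 across, 130 high. Origin at the middle of its underside.
- pencil: Bystander, to be left alone: yellow carpenter's pencil, about 160 long. Origin at the middle of its underside.
There are look-alikes about, which are no part of the job. What is shaped like the part that bears blank_mid but purple is not meant.

How it is judged:
On the way, in this order (a step that is already met when the one before it is completed fails the run):
1. a finger holds the flap open while the blank is still in front of it (value of joint flap above 0.8 rad and contact force between the fingers and flap above 0.3 N and x of blank_mid in the frame of chute below -0.03 m), for 0.2 s.
2. the blank passes under the flap while a finger holds it open (value of joint flap above 0.8 rad and contact force between the fingers and flap above 0.3 N and x of blank_mid in the frame of chute between 0 and 0.03 m), for 0.03 s.
3. the blank is pushed home while a finger still holds the flap open (value of joint flap above 0.8 rad and contact force between the fingers and flap above 0.3 N and x of blank_mid in the frame of chute above 0.04 m), for 0.03 s.
At the end, for the whole second after the job is handed in: The blank lies flat in the tray behind the flap, its front within 5 mm of the stop, and the flap is shut (below 0.06 rad) (value of joint flap below 0.06 rad and x of blank_mid in the frame of chute between 0.042 and 0.052 m and y of blank_mid in the frame of chute between -0.006 and 0.006 m and z of blank_mid in the frame of chute between 0.02 and 0.027 m); the robot touches nothing.
It fails at once if the blank is lifted (more than 8 mm) or tipped (z of blank_mid in the frame of chute above 0.031 m or angle between blank_mid's own z axis and vertical above 0.2 rad).
It fails at once if another thing on the bench is moved more than 15 mm (distance of any of gouge, chisel, spare_a, finial, wrench, glue, pencil from where it was at the start of the episode above 0.015 m).
It also fails if it takes over 42 s, if anything falls off the work surface, if the arm or the gripper's body presses on something with over 40 N, if the wrist force passes 120 N, or if a joint passes its speed limit or range.

### The arm

A 6-joint arm with a two-finger parallel gripper is mounted at the origin on the work surface. World frame = base frame: x ahead of the robot, y to its left, z up, the work surface at z = 0. Lengths are in m, angles in rad, forces in N, time in s.
With the tool pointing down it reaches from about 0.325 to 0.85 m from the base axis. Payload 15.5 kg.
Tool frame: the origin (TCP) lies at the very end of the fingers, on their centre line; the grasp point (between the pads) lies 19 mm behind it (ctrl.grip_point_offset is the distance from the TCP to the grasp point, in m); z points along the fingers, y is the direction in which the jaws open and shut (so a half turn about z gives the same grasp; the last joint's range is limited). The gripper opens to 91 mm and grips with 3 to 60 N. Pads are 32 mm wide; open, the fingers measure 118 mm over their backs; the gripper's body (76 mm by 178 mm) begins 60 mm behind the grasp point.
Start: joints at [1.179, 0.494, 1.345, -0, 1.302, -0.096], TCP at [0.182, 0.598, 0.214] pointing down, gripper open.
Joint ranges: [-2.91, 2.91], [-0.82, 2.16], [0.22, 2.67], [-1.22, 4.37], [0.12, 2.79], [-3.08, 3.08]. Speed limits (rad/s): [1.89, 1.89, 2.57, 3.01, 3.01, 3.01].

### API

Orientations are given as a rotation vector (axis times angle).
In Python, from plant import sense, capture, ctrl, finder gives the robot as it stands.
- The arm moves only by the tool apply_moves, never from a script. Its arguments are lists of equal length, an entry for each row: "linear": the shift along the world's x, y, z in cm, a list of three; "twist": the turn about the world's z in rad. In form: {"linear": [[dx, dy, dz], ...], "twist": [twist, ...]}. A call has 1 to 10 rows; each row shifts and turns the pose as measured when the row begins; what a row does not reach is not made up. A row lasts 1/10 s, in which the tool goes at most 50 mm and 8.59 degrees, less where a joint would pass 70% of its speed; a pose out of reach is approached as far as the arm can. A call is refused whole if a number of a shift passes 5 or a number of a turn 0.15, either way. A call with a gripper value outside its range is refused whole. "hand" is the opening, from 0 (shut) to 1 (fully open), set as the call begins (left out, the last holds). The fingers move at their own pace and stop on an object; "newtons" is the grip in N (left out, the last holds). Time passes only in rows, so rows that do not move let the fingers close. It gives the time, the measured TCP pose, the force and the opening at its end, in the units of the state.
- sense(): the state, without advancing time (a new reading comes with each control period).
- capture(name): name is "scene" or "top" or "wrist"; returns a dict with "frame" (480x640x3 uint8, red, green, blue), "range_z" (480x640 float32, m along the optical axis (not along the pixel's ray), 0 where there is no reading), "intrinsics" (3x3 intrinsics, pixels), "rvec" (rotation vector, rad) and "tvec" (3), from world to camera coordinates, as OpenCV has them; the wrist camera has in their place "tool_from_camera" (4x4, takes a point from camera to tool coordinates, whose origin is the TCP and whose axes are the flange's). Camera axes: x right, y down, z forward; pixel columns grow to the right and rows downward; lengths in m; the calibration is good to about 2 mm. A picture is of the moment at which its call begins: read the wrist's pose just before it.
- ctrl.close_job(): hands the job in, once; it reports no verdict.
Trained networks look in a picture, given as the dict that the camera call returned (one of the last four; its "shot" number tells which), for a name from the list of things; names that differ only in an ending like _2 or _b are one class to them, and where a whole thing is asked for, a point or a joint stands for the part that bears it (a point fixed in the world has none). Each returns a list of dicts, best first, with "score" (0 to 1); they miss things now and then, are a little off and sometimes report something else, mostly with a low value. They report only what shows in the picture. A call takes as long as a camera call. They do not tell look-alikes from the thing itself.
- finder.look_for(picture, thing): "box" ([left, top, width, height] in pixels, round what is visible of it).
- finder.cut_out(picture, thing): "pixels" (480x640 bool, what is visible of it) and "box" ([left, top, width, height] in pixels, round what is visible of it).
The state is a dict: "t": time; "joint_pos": joint angles; "qvel": joint speeds; "joint_efforts": joint torques, N m; "tcp_pos": TCP position; "eef_rot": TCP orientation; "force": force on the tool from outside, world axes, zero at the start; "wrist_torque": the same for the moment, N m; "grip_width": opening from 0.0 (shut) to 1.0 (fully open).
Only numpy, scipy, OpenCV 4.12 (cv2) and the standard library are available. Lean on these libraries where they do the work, as an engineer would, in place of code of your own. Each camera call takes 0.05 s, during which the arm holds its last target. There are 200 camera calls.

## Working session

There is one attempt and no reset: what is moved stays moved. The work goes in short steps, Python scripts to look and compute and a tool call to move; the robot and the scene stay as the last step left them, time stands still between calls to the robot, and variables do not carry over. Pictures are saved under pics/ and viewed, about 8 in all and at most 12, crops included, and the job is handed in when it is done.

Besides the shell and the picture viewer there is one more tool, called after ">>>" as name(argument=value, ...), one argument or row to a line, values as JSON. apply_moves: Moves the arm, as the interface text tells. Its arguments: {"type":"object","properties":{"linear":{"type":"array","items":{"type":"array","items":{"type":"number"}}},"twist":{"type":"array","items":{"type":"number"}},"hand":{"type":"number"},"newtons":{"type":"number"}},"required":["linear","twist"]}

```bash
mkdir -p pics; cat > h.py <<'E'
import numpy as np, cv2
from plant import sense, capture, ctrl, finder
from scipy.spatial.transform import Rotation as R
def pts(p):
    K=p["intrinsics"]; z=p["range_z"]; v,u=np.mgrid[:480,:640]
    c=np.stack([(u-K[0,2])/K[0,0]*z,(v-K[1,2])/K[1,1]*z,z],-1)
    if "rvec" in p:
        M=R.from_rotvec(np.ravel(p["rvec"])).as_matrix(); return (c-np.ravel(p["tvec"]))@M
    T=p["tool_from_camera"]; s=p["s"]; c=c@T[:3,:3].T+T[:3,3]
    return c@R.from_rotvec(s["eef_rot"]).as_matrix().T+s["tcp_pos"]
def save(p,n,box=None,f=1):
    a=p["frame"][:,:,::-1]
    if box: x,y,w,h=box; a=a[y:y+h,x:x+w]
    cv2.imwrite("pics/"+n,cv2.resize(a,None,fx=f,fy=f,interpolation=cv2.INTER_CUBIC))
E
python3 - <<'E'
from h import *
s=sense(); print(s["t"],s["tcp_pos"],s["eef_rot"],s["force"])
for n in ("scene","top"):
    p=capture(n); save(p,n+"1.png"); P=pts(p); np.savez(n,P=P,F=p["frame"])
    for th in ("chute","flap","blank_mid","bar_end","gouge","chisel","spare_a","finial","wrench","glue","pencil"):
        for r in finder.cut_out(p,th)[:3]:
            m=r["pixels"]&(p["range_z"]>0); q=P[m]
            if len(q): print(n,th,round(r["score"],2),r["box"],np.median(q,0).round(3),q.min(0).round(3),q.max(0).round(3))
E
```

```text
0.0 [0.18202983 0.59751949 0.21331167] [-4.62873566e-01 -3.10702129e+00  1.83704288e-03] [-0.61026718 -0.90004228  0.30881446]
scene chute 0.87 [190.6, 273.6, 191.8, 151.7] [0.768 0.157 0.083] [ 0.471 -0.019 -0.004] [0.877 0.266 0.137]
scene flap 0.61 [306.4, 274.0, 66.7, 73.1] [0.617 0.127 0.06 ] [ 0.441  0.049 -0.004] [0.663 0.168 0.067]
scene blank_mid 0.96 [247.3, 230.4, 29.3, 30.0] [ 0.644 -0.141  0.031] [ 0.592 -0.199 -0.004] [ 0.679 -0.123  0.039]
scene blank_mid 0.91 [327.8, 234.7, 10.6, 29.9] [ 0.486 -0.041  0.033] [ 0.449 -0.09  -0.001] [ 0.51  -0.014  0.037]
scene blank_mid 0.6 [318.4, 290.0, 32.4, 35.1] [0.579 0.117 0.037] [0.526 0.083 0.004] [0.614 0.131 0.059]
scene bar_end 0.83 [308.0, 273.3, 62.5, 70.3] [0.614 0.129 0.061] [0.474 0.07  0.006] [0.662 0.168 0.067]
scene chisel 0.82 [389.1, 339.6, 37.5, 139.3] [0.575 0.367 0.019] [ 0.456  0.267 -0.004] [0.674 0.452 0.031]
scene spare_a 0.93 [234.6, 271.8, 38.4, 27.4] [ 0.703 -0.039  0.032] [ 0.666 -0.098 -0.001] [ 0.736 -0.029  0.038]
scene spare_a 0.66 [356.7, 180.9, 5.5, 33.1] [ 0.3   -0.203  0.007] [ 0.26  -0.271 -0.0
[... 1506 characters left out ...]
 [ 0.475  0.095 -0.   ] [0.675 0.167 0.07 ]
top finial 0.48 [317.8, 205.3, 18.4, 18.4] [ 0.6   -0.055  0.036] [ 0.588 -0.075 -0.003] [ 0.618 -0.038  0.067]
top wrench 0.74 [446.6, 257.7, 31.1, 67.7] [ 0.405 -0.382  0.007] [ 0.327 -0.428 -0.007] [ 0.486 -0.336  0.015]
top glue 0.65 [485.1, 223.5, 31.3, 27.7] [ 0.514 -0.452  0.085] [ 0.495 -0.487 -0.003] [ 0.563 -0.436  0.136]
top pencil 0.55 [368.0, 325.0, 56.8, 30.5] [ 0.294 -0.215  0.007] [ 0.258 -0.275 -0.005] [ 0.339 -0.139  0.016]
top pencil 0.51 [184.6, 101.6, 107.1, 173.8] [0.721 0.13  0.061] [ 0.468  0.033 -0.006] [0.896 0.278 0.14 ]
top pencil 0.18 [227.2, 191.6, 34.5, 76.6] [0.606 0.125 0.062] [0.47  0.093 0.004] [0.664 0.169 0.07 ]
```

```bash
python3 - <<'E'
import cv2,numpy as np
a=cv2.imread("pics/top1.png")[80:340,110:410]; cv2.imwrite("pics/top1c.png",cv2.resize(a,None,fx=2.3,fy=2.3,interpolation=cv2.INTER_CUBIC))
# bar line fit: orange pixels z>.05
for n in ("top","scene"):
    d=np.load(n+".npz");P=d["P"];h=cv2.cvtColor(d["F"],cv2.COLOR_RGB2HSV)
    m=(h[...,0]>4)&(h[...,0]<18)&(h[...,1]>150)&(P[...,2]>.05)&(P[...,2]<.075)&(P[...,0]>.4)&(P[...,1]>.05)&(P[...,1]<.2)
    q=P[m]; vx,vy,x0,y0=cv2.fitLine(q[:,:2].astype(np.float32),cv2.DIST_HUBER,0,.01,.01).ravel()
    print(n,len(q),np.degrees(np.arctan2(vy,vx)),x0,y0,q.min(0),q.max(0))
E
```

```text
top 357 13.201551 0.56805795 0.11823648 [0.46849099 0.07898743 0.05057356] [0.7316413  0.14567306 0.07043663]
scene 383 13.176197 0.5578945 0.11882968 [0.47002854 0.09224724 0.05695313] [0.72943326 0.14571391 0.06652386]
```

View pics/top1c.png

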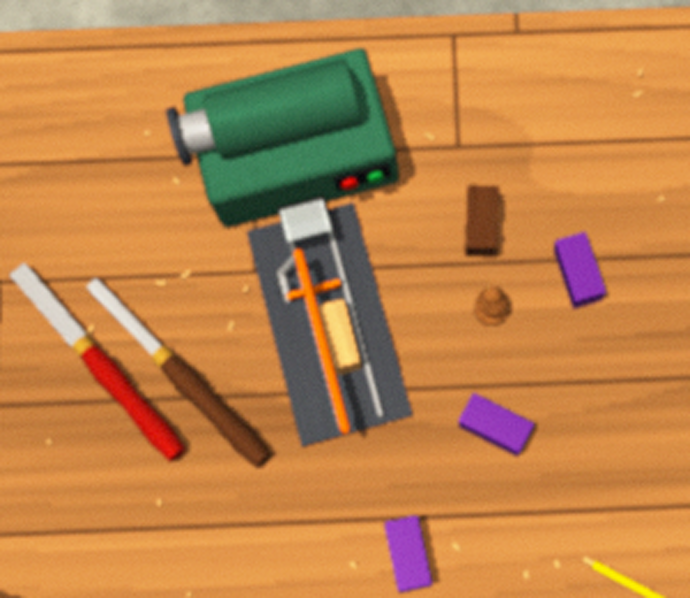

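View pics/scene1.png

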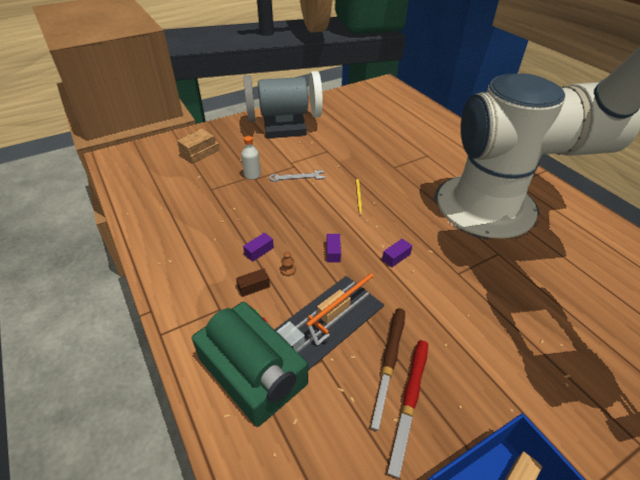

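The wanted blank is the pale one in the tray, at top-view pixel (259,226). Possible mix-ups:
- Three purple blanks at top-view pixels (362,197), (326,265) and (287,320).
- The walnut spare at (320,175).
- Pale stock in the blue bin and the block at the back, in the scene view at (525,465) and (198,145).

Bar yaw is about 13.2°. Next I move above the rear of the tray.

>>> apply_moves(
  linear=[
    [3,-4.9,0.5],
    [3,-4.9,0.5],
    [3,-4.9,0.5],
    [3,-4.9,0.5],
    [3,-4.9,0.5],
    [3,-4.9,0],
    [3,-4.9,0],
    [3,-4.9,0],
    [3,-4.9,0],
    [3,-4.9,0],
  ],
  twist=[0.053,0.053,0.053,0.053,0.053,0.053,0.053,0.053,0.053,0.05],
  hand=0.53,
  newtons=50,
)

```text
t: 2.2
tcp_pos: [0.4419, 0.1693, 0.2369]
eef_rot: [-0.407, 3.111, 0.006]
force: [0.6, 2.1, -0.3]
grip_width: 0.534
```

```bash
cat > look.py <<'E'
from h import *
import sys
def grab(n):
    s=sense(); p=capture("wrist"); p["s"]=s; save(p,n+".png"); P=pts(p); np.savez(n,P=P,F=p["frame"])
    return s,p,P
if __name__=="__main__":
    n=sys.argv[1]; s,p,P=grab(n); print(s["tcp_pos"],s["eef_rot"],s["joint_pos"])
    for th in ("blank_mid","flap","chute"):
        for r in finder.cut_out(p,th)[:2]:
            q=P[r["pixels"]&(p["range_z"]>0)]
            if len(q): print(th,r["score"],r["box"],np.median(q,0).round(4),q.min(0).round(3),q.max(0).round(3))
    h=cv2.cvtColor(p["frame"],cv2.COLOR_RGB2HSV)
    m=(h[...,0]>4)&(h[...,0]<18)&(h[...,1]>150)&(P[...,2]>.055)&(P[...,2]<.075)&(P[...,0]>.4)&(P[...,1]>.05)&(P[...,1]<.2)
    q=P[m]
    if len(q): 
        f=cv2.fitLine(q[:,:2].astype(np.float32),cv2.DIST_HUBER,0,.01,.01).ravel(); print("bar",len(q),np.degrees(np.arctan2(f[1],f[0])),f[2:],q.min(0),q.max(0))
E
python3 look.py w1
```

```text
[0.44194352 0.16929659 0.23686396] [-0.40737628  3.11120073  0.00598795] [ 0.23701491  0.25237673  1.67596178  0.00362109  1.2090423  -1.59545164]
blank_mid 0.91 [50.4, 152.1, 93.2, 73.8] [ 0.4726 -0.0514  0.034 ] [ 0.445 -0.111 -0.   ] [ 0.507 -0.017  0.037]
blank_mid 0.66 [190.0, 39.6, 42.4, 86.9] [0.3469 0.0423 0.0343] [ 0.308  0.018 -0.002] [0.385 0.062 0.037]
flap 0.68 [233.3, 229.2, 38.0, 159.8] [0.5032 0.1047 0.0625] [0.467 0.092 0.005] [0.651 0.168 0.066]
flap 0.66 [399.4, 245.9, 36.3, 58.0] [0.4768 0.2853 0.0249] [ 0.397  0.186 -0.001] [0.509 0.309 0.321]
chute 0.65 [182.1, 222.6, 112.3, 164.0] [0.5148 0.1111 0.0066] [ 0.417  0.03  -0.001] [0.668 0.193 0.332]
bar 524 11.747692 [0.48678115 0.10064494] [0.46675015 0.09158773 0.05924247] [0.5220274  0.1098306  0.06615365]
```

View pics/w1.png

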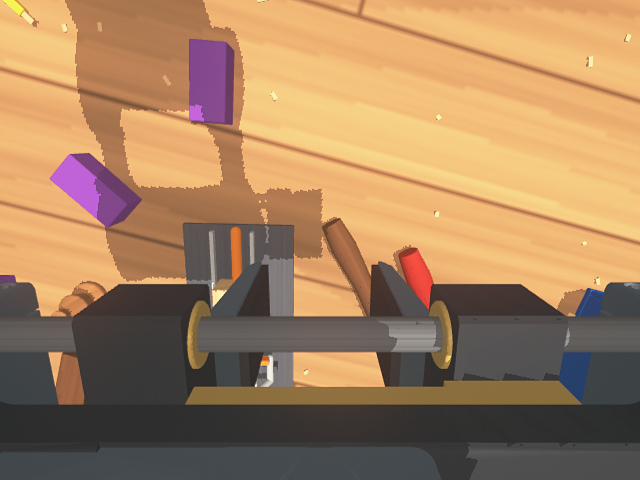

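The wrist view shows the bar's free end at (237,230) in the tray, consistent with the other two cameras. Chute origin is about (0.627, 0.118). I go to the start spot right of the bar.

>>> apply_moves(
  linear=[
    [1.7,-3,0],
    [1.7,-3,0],
    [1.7,-3,0],
    [1.7,-3,0],
    [0.5,-1.0,0],
    [0,0,0],
    [0,0,0],
  ],
  twist=[-0.03,0,0,0,0,0,0],
)

```text
t: 3.1
tcp_pos: [0.5132, 0.0456, 0.2367]
eef_rot: [-0.364, 3.118, 0.01]
force: [-0.2, -0.6, -0.7]
grip_width: 0.528
```

```bash
cat > st.py <<'E'
from h import *
O=np.array([.6267,.118]); a=np.radians(13.2); M=np.array([[np.cos(a),-np.sin(a)],[np.sin(a),np.cos(a)]])
s=sense(); t=s["tcp_pos"]; y=R.from_rotvec(s["eef_rot"]).as_matrix()[:,1]
print("t",s["t"],"chute mm",((t[:2]-O)@M*1000).round(1),"z",t[2]*1000,"yaw",np.degrees(np.arctan2(-y[0],y[1])),"F chute",(s["force"][:2]@M).round(1),s["force"][2],s["grip_width"])
E
python3 st.py
```

```text
t 3.1 chute mm [-127.   -44.6] z 236.68929600948485 yaw 13.317417058336671 F chute [-0.4 -0.5] -0.7413272927373029 0.5282537130173464
```

>>> apply_moves(
  linear=[
    [0,0,-4],
    [0,0,-4],
    [0,0,-4],
    [0,0,-4],
    [0,0,-2.5],
    [0,0,-1.5],
    [0,0,-1],
    [0,0,-0.5],
    [0,0,0],
    [0,0,0],
  ],
  twist=[0,0,0,0,0,0,0,0,0,0],
)

```text
t: 4.1
tcp_pos: [0.5088, 0.0597, 0.0182]
eef_rot: [-0.383, 3.11, 0.012]
force: [-0.1, -0.8, 0.6]
grip_width: 0.528
```

```bash
python3 st.py; python3 - <<'E'
from h import *
p=capture("top"); save(p,"top2.png",(200,80,140,230),2.6); P=pts(p)
for r in finder.cut_out(p,"blank_mid")[:4]:
    q=P[r["pixels"]&(p["range_z"]>0)]; print(r["score"],r["box"],np.median(q,0).round(3))
E
```

```text
t 4.1 chute mm [-128.1  -29.8] z 18.152832745536948 yaw 14.045006929513256 F chute [-0.3 -0.7] 0.5810485166685049 0.5282336083666183
0.61 [280.9, 331.8, 18.7, 9.7] [0.321 0.032 0.034]
0.55 [350.2, 178.5, 24.7, 34.6] [ 0.64  -0.15   0.033]
0.48 [326.8, 256.3, 15.3, 22.0] [ 0.469 -0.071  0.034]
```

View pics/top2.png

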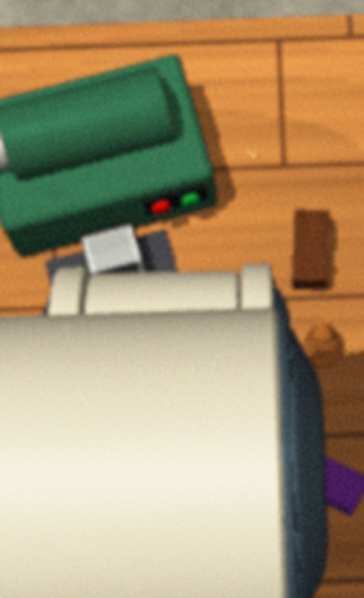

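The arm hides the tray from above. TCP reads y −30 mm with no contact yet, after drifting 15 mm in y on descent. I start opening slowly.

>>> apply_moves(
  linear=[
    [-0.15,0.6,0.2],
    [-0.15,0.6,0.1],
    [-0.15,0.6,0],
    [-0.15,0.6,0],
    [-0.15,0.6,0],
    [-0.15,0.6,0],
  ],
  twist=[-0.01,0,0,0,0,0],
)

```text
t: 4.8
tcp_pos: [0.5011, 0.0975, 0.0237]
eef_rot: [-0.364, 3.107, 0.01]
force: [0.6, -2.8, -1.1]
grip_width: 0.529
```

```bash
python3 st.py
```

```text
t 4.8 chute mm [-127.     8.8] z 23.65195610639045 yaw 13.348231070545642 F chute [-0.  -2.9] -1.0945011849845379 0.5286416250317647
```

>>> apply_moves(
  linear=[
    [-0.13,0.55,-0.1],
    [-0.13,0.55,-0.1],
    [-0.13,0.55,-0.1],
    [-0.13,0.5,0],
    [0,0,0],
  ],
  twist=[0,0,0,0,0],
)

```text
t: 5.3
tcp_pos: [0.4948, 0.1214, 0.0193]
eef_rot: [-0.366, 3.109, 0.008]
force: [1.3, -3.5, 1.7]
grip_width: 0.532
```

```bash
python3 st.py
```

```text
t 5.3 chute mm [-127.6   33.4] z 19.28717228911391 yaw 13.423473458568331 F chute [ 0.5 -3.7] 1.6790715864784942 0.531604528987562
```

```bash
cat > bar.py <<'E'
from h import *
import sys
exec(open("st.py").read().split("s=sense")[0])
p=capture("scene"); P=pts(p)
if len(sys.argv)>1: save(p,sys.argv[1],(170,200,220,180),3.3)
h=cv2.cvtColor(p["frame"],cv2.COLOR_RGB2HSV)
C=np.dstack([(P[...,:2]-O)@M,P[...,2]])*1000
b=(C[...,0]>-165)&(C[...,0]<90)&(abs(C[...,1])<95)&(C[...,2]>5)&(C[...,2]<95)
m=b&(h[...,0]>4)&(h[...,0]<14)&(h[...,1]>170); q=C[m]
for lo in range(-160,30,30):
    k=q[(q[:,0]>lo)&(q[:,0]<lo+30)]
    if len(k): print("orange x",lo,len(k),np.median(k,0).round(1),"zmax",k[:,2].max().round(1))
for r in finder.cut_out(p,"blank_mid")[:5]:
    k=C[r["pixels"]&b]
    if len(k)>20: print("blank",r["score"],r["box"],np.median(k,0).round(1),np.percentile(k,3,0).round(1),np.percentile(k,97,0).round(1))
E
python3 bar.py sc2.png
```

```text
orange x -160 4 [-132.6   77.4   51.4] zmax 54.5
orange x -130 58 [-114.7   75.5   55.6] zmax 59.0
orange x -100 61 [-84.7  75.1  55.7] zmax 59.2
orange x -70 64 [-55.2  75.6  55.5] zmax 60.1
orange x -40 78 [-22.1  74.8  55.1] zmax 58.8
orange x -10 166 [ 7.1 45.9 55.7] zmax 75.3
orange x 20 47 [30.9 76.1 55.9] zmax 59.7
blank 0.88 [316.8, 287.9, 35.1, 35.9] [-46.9   6.4  38.5] [-83.5 -15.   11.6] [-16.6  17.5  41.6]
blank 0.51 [189.4, 277.6, 194.7, 148.6] [ 3.7 23.3  7.8] [-132.3  -49.5    5.1] [81.8 77.8 57.8]
```

View pics/sc2.png

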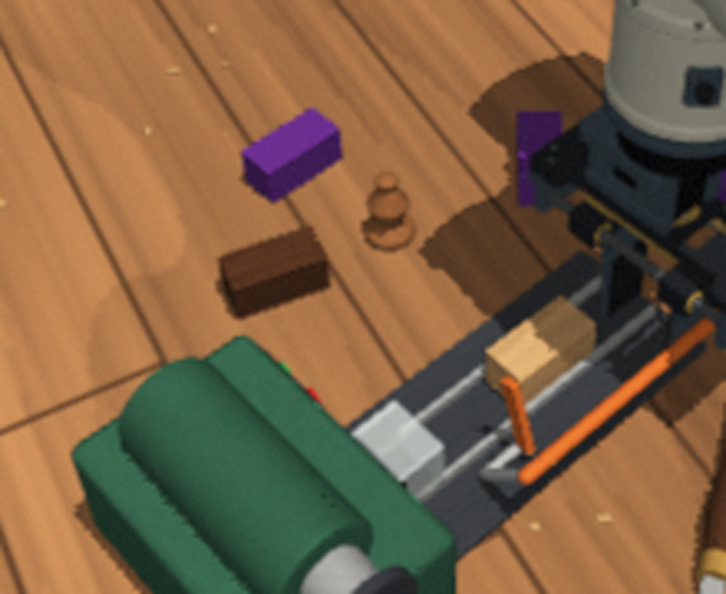

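The scene view shows the flap plate standing open at (515,415), the bar at (620,400) pushed left, and the blank at (540,350) still in front. Bar centre y is about 75, so q ≈ 1.27. The finger is lined up behind the blank, so I start feeding.

>>> apply_moves(
  linear=[
    [0.78,0.19,0],
    [0.78,0.19,0],
    [0.78,0.19,0],
    [0.78,0.19,0],
  ],
  twist=[0,0,0,0],
)

```text
t: 5.8
tcp_pos: [0.5224, 0.1285, 0.0183]
eef_rot: [-0.367, 3.117, 0.008]
force: [-2.8, -5.5, 1.8]
grip_width: 0.529
```

```bash
python3 st.py
```

```text
t 5.8 chute mm [-99.1  34. ] z 18.34346545005879 yaw 13.427870135536514 F chute [-4.  -4.7] 1.8306999977476435 0.5286688274353594
```

>>> apply_moves(
  linear=[
    [0.78,0.18,0.03],
    [0.78,0.18,0.03],
    [0.78,0.18,0.03],
    [0.78,0.18,0.03],
    [0.78,0.18,0.03],
  ],
  twist=[0,0,0,0,0],
)

```text
t: 6.3
tcp_pos: [0.5576, 0.137, 0.0182]
eef_rot: [0.366, -3.112, -0.006]
force: [-2.3, -4.9, -0.3]
grip_width: 0.53
```

```bash
python3 st.py; python3 bar.py
```

```text
t 6.3 chute mm [-62.9  34.3] z 18.185652446777922 yaw 13.429461949596838 F chute [-3.4 -4.3] -0.256810528624136 0.52951326074263
orange x -100 1 [-85.6  59.9   5.4] zmax 5.4
orange x -70 40 [-48.5  76.1  55.1] zmax 57.9
orange x -40 77 [-22.9  75.7  54.9] zmax 59.1
orange x -10 169 [ 7.3 45.8 54.8] zmax 76.7
orange x 20 44 [29.3 76.9 55.5] zmax 58.8
blank 0.71 [301.2, 300.8, 34.6, 34.3] [ 1.4  4.  38.3] [-42.  -17.6   7.7] [26.7 17.3 42.1]
```

>>> apply_moves(
  linear=[
    [0.78,0.18,0.03],
    [0.78,0.18,0.03],
    [0.78,0.18,0.03],
    [0.78,0.18,0.03],
    [0.78,0.18,0.03],
    [0.5,0.115,0.03],
  ],
  twist=[0,0,0,0,0,0],
)

```text
t: 7.0
tcp_pos: [0.5974, 0.1463, 0.0184]
eef_rot: [0.365, -3.103, -0.005]
force: [-3.6, -4.8, 1.3]
grip_width: 0.527
```

```bash
python3 st.py; python3 bar.py
```

```text
t 7.0 chute mm [-22.   34.2] z 18.404792533006663 yaw 13.421963878833703 F chute [-4.6 -3.9] 1.3471527821029476 0.5272489433583262
orange x -160 47 [-141.7   76.2   55.6] zmax 57.5
orange x -130 31 [-120.7   75.3   56. ] zmax 58.9
orange x -40 18 [-13.8  66.5  43.9] zmax 57.4
orange x -10 174 [ 7.7 45.8 54.8] zmax 75.6
orange x 20 47 [29.4 76.1 55.5] zmax 58.4
blank 0.8 [292.7, 311.8, 28.1, 32.7] [25.9  6.3 38.7] [  0.9 -17.3   8.7] [51.  17.4 42.1]
```

>>> apply_moves(
  linear=[
    [0.5,0.115,0.03],
    [0.5,0.115,0.03],
    [0.4,0.09,0.03],
  ],
  twist=[0,0,0],
)

```text
t: 7.4
tcp_pos: [0.6091, 0.1489, 0.0187]
eef_rot: [0.365, -3.099, -0.004]
force: [-2.2, -5.5, 0.6]
grip_width: 0.529
```

```bash
python3 st.py
```

```text
t 7.4 chute mm [-10.1  34.2] z 18.6569347550285 yaw 13.415731984621768 F chute [-3.4 -4.8] 0.5998539659924897 0.5294201183622084
```

>>> apply_moves(
  linear=[
    [0.4,0.09,0.03],
    [0.4,0.09,0.03],
    [0.3,0.07,0.03],
  ],
  twist=[0,0,0],
)

```text
t: 7.7
tcp_pos: [0.6171, 0.1508, 0.0187]
eef_rot: [0.364, -3.095, -0.004]
force: [-10.7, -7.3, 3.5]
grip_width: 0.531
```

```bash
python3 st.py
```

```text
t 7.7 chute mm [-1.8 34.1] z 18.738570178682306 yaw 13.412874176690408 F chute [-12.1  -4.6] 3.5382385759175796 0.5314736838916114
```

>>> apply_moves(
  linear=[
    [0.3,0.07,0.0],
    [0.2,0.05,0.0],
  ],
  twist=[0,0],
)

```text
t: 7.9
tcp_pos: [0.617, 0.1509, 0.0184]
eef_rot: [0.362, -3.085, -0.002]
force: [-6.9, -6.4, 10.7]
grip_width: 0.527
```

```bash
python3 st.py; python3 bar.py sc3.png
```

```text
t 7.9 chute mm [-1.9 34.2] z 18.395642228602597 yaw 13.37286268470579 F chute [-8.2 -4.7] 10.666603155528843 0.5267539511580935
orange x -160 48 [-142.5   75.1   55.3] zmax 58.9
orange x -130 59 [-115.3   75.1   55.4] zmax 58.6
orange x -100 22 [-93.8  74.9  55.6] zmax 60.3
orange x -40 4 [-31.1   1.4   6.8] zmax 40.4
orange x -10 54 [ 9.7 58.4 55.6] zmax 75.0
orange x 20 45 [29.5 76.1 55.7] zmax 59.2
blank 0.78 [295.2, 317.5, 21.5, 24.6] [35.3  7.8 38.8] [ 20.2 -15.2  12.6] [50.5 17.5 41.8]
```

View pics/sc3.png

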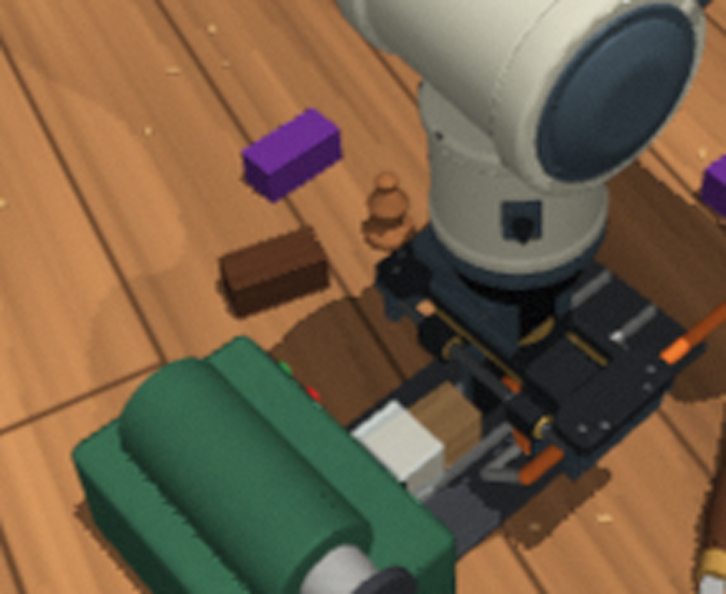

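The TCP stalled with Fx around 8 to 12 N, so the blank is against the stop. The picture shows it at (445,425), running into the tunnel past the open flap. I draw straight back with the flap still held.

>>> apply_moves(
  linear=[
    [-0.6,-0.14,0.05],
    [-0.8,-0.18,0.05],
    [-1,-0.23,0],
    [-1.2,-0.27,0],
    [-1.2,-0.27,0],
    [-1.2,-0.27,0],
    [-1.2,-0.27,0],
    [-1.2,-0.27,0],
  ],
  twist=[0,0,0,0,0,0,0,0],
)

```text
t: 8.8
tcp_pos: [0.5352, 0.1315, 0.0215]
eef_rot: [0.361, -3.102, -0.003]
force: [4.2, -4.1, 0.1]
grip_width: 0.528
```

```bash
python3 st.py; python3 bar.py sc4.png
```

```text
t 8.8 chute mm [-86.  34.] z 21.52335795902903 yaw 13.274521872111215 F chute [ 3.2 -5. ] 0.0725826942438008 0.5276663974793816
orange x -100 26 [-77.2  76.6  55.5] zmax 60.4
orange x -70 65 [-54.2  75.6  55.5] zmax 59.7
orange x -40 77 [-24.6  75.   55.2] zmax 58.9
orange x -10 166 [ 7.3 45.8 55.1] zmax 75.1
orange x 20 45 [29.1 76.6 55.8] zmax 59.5
blank 0.54 [294.2, 317.9, 21.4, 24.6] [35.4  7.5 38.9] [ 20.1 -15.1  10.9] [50.3 17.2 41.7]
```

View pics/sc4.png

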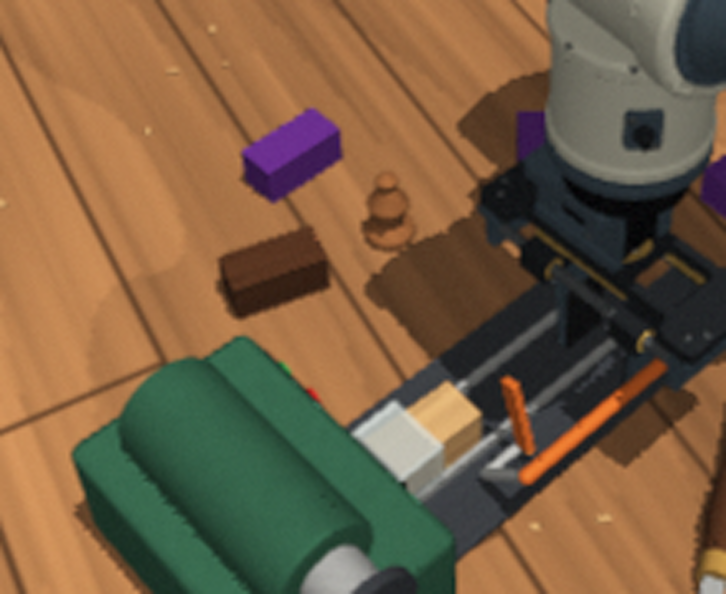

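The blank sits behind the flap plate, running into the tunnel. Now I move back and right to let the flap shut.

>>> apply_moves(
  linear=[
    [-1.2,-0.27,0],
    [-1.0,-0.23,0],
    [0.15,-0.6,0],
    [0.23,-1,0],
    [0.23,-1,0],
    [0.23,-1,0],
    [0.23,-1,0],
    [0.23,-1,0],
    [0.23,-1,0],
    [0.23,-1,0],
  ],
  twist=[0,0,0,0,0,0,0,0,0,0],
)

```text
t: 9.9
tcp_pos: [0.5336, 0.0448, 0.0218]
eef_rot: [0.361, -3.104, -0.005]
force: [0.2, -0.6, -0.2]
grip_width: 0.526
```

```bash
python3 st.py; python3 bar.py
```

```text
t 9.9 chute mm [-107.3  -50.1] z 21.788693753137288 yaw 13.253040824810133 F chute [ 0.  -0.6] -0.16485583808945098 0.5261384384383019
orange x -160 43 [-141.9   16.5   62.9] zmax 66.3
orange x -130 51 [-113.9   16.9   62.5] zmax 65.1
orange x -100 55 [-84.9  16.2  62.7] zmax 66.0
orange x -70 57 [-54.4  16.9  62.1] zmax 66.0
orange x -40 60 [-24.8  16.9  62.5] zmax 66.0
orange x -10 133 [ 6.8 16.9 28.7] zmax 66.3
orange x 20 43 [28.6 17.  62.4] zmax 65.2
blank 0.61 [293.0, 315.2, 22.2, 28.5] [39.5  2.1 39. ] [ 20.1 -15.8  13. ] [50.9 17.2 41.9]
```

Bar back at y ≈ 16, so the flap is shut. I rise clear and move aside for a top view.

>>> apply_moves(
  linear=[
    [0,-0.2,2],
    [0,-0.2,3],
    [0,-0.2,4],
    [0,-0.2,4],
    [0,0,4],
    [0,0,3],
    [-0.5,-4,0],
    [-0.5,-4,0],
    [-0.5,-4,0],
    [-0.5,-4,0],
  ],
  twist=[0,0,0,0,0,0,0,0,0,0],
)

```text
t: 11.0
tcp_pos: [0.5106, -0.122, 0.2309]
eef_rot: [0.372, -3.103, -0.007]
force: [0.7, 0.1, -0.3]
grip_width: 0.533
```

>>> apply_moves(
  linear=[
    [-1,-4,1],
    [-1,-4,1],
    [-1,-4,0],
    [0,-4,0],
    [0,0,0],
    [0,0,0],
  ],
  twist=[0,0,0,0,0,0],
)

```text
t: 11.6
tcp_pos: [0.477, -0.2909, 0.2516]
eef_rot: [0.367, -3.103, -0.007]
force: [0.3, -0.1, 0.1]
grip_width: 0.535
```

```bash
python3 st.py; python3 bar.py; python3 - <<'E'
from h import *
exec(open("st.py").read().split("s=sense")[0])
p=capture("top"); save(p,"top3.png",(140,90,210,180),3.5); P=pts(p); C=np.dstack([(P[...,:2]-O)@M,P[...,2]])*1000
h=cv2.cvtColor(p["frame"],cv2.COLOR_RGB2HSV)
# pale top surface vs. tunnel top, along centre line
m=(C[...,2]>34)&(C[...,2]<46)&(abs(C[...,1]+4)<9)&(C[...,0]>-10)&(C[...,0]<70)
o=np.argsort(C[m][:,0]); print(np.c_[C[m].round(0),p["frame"][m]][o][::4])
t=(C[...,2]>46)&(C[...,2]<54)&(abs(C[...,1])<12)&(C[...,0]>30)&(C[...,0]<95); print("tunnel x",C[t][:,0].min(),C[t][:,0].max())
for th in ("gouge","chisel","spare_a","finial","wrench","glue","pencil"):
    for r in finder.cut_out(p,th)[:1]:
        q=P[r["pixels"]&(p["range_z"]>0)]; print(th,round(r["score"],2),r["box"],np.median(q,0).round(3))
E
```

```text
t 11.6 chute mm [-239.1 -363.9] z 251.61082096630653 yaw 13.479457278810083 F chute [ 0.2 -0.2] 0.07601261833825942 0.5345078278055991
orange x -160 44 [-142.1   16.2   62.9] zmax 66.7
orange x -130 53 [-115.1   16.3   62.8] zmax 66.8
orange x -100 51 [-84.8  16.6  63. ] zmax 66.8
orange x -70 50 [-55.6  16.7  63.3] zmax 65.8
orange x -40 58 [-25.1  17.   63.5] zmax 66.6
orange x -10 134 [ 6.3 17.2 27.7] zmax 65.9
orange x 20 44 [28.9 16.9 62.4] zmax 66.0
[[ 16. -13.  36. 100.  72.  39.]
 [ 16. -10.  37. 114.  83.  45.]
 [ 17.   2.  36. 118.  85.  45.]
 [ 18. -11.  38. 179. 132.  70.]
 [ 20.   4.  37. 188. 135.  73.]
 [ 21. -12.  36. 222. 166.  90.]
 [ 23.   2.  42. 233. 179.  96.]
 [ 24.  -5.  42. 241. 190. 106.]
 [ 25. -13.  39. 229. 170.  94.]
 [ 27.  -8.  39. 238. 187. 105.]
 [ 28.  -1.  41. 236. 183.  97.]
 [ 29.  -4.  41. 239. 190. 104.]
 [ 31.   0.  40. 234. 180.  96.]
 [ 32.  -9.  38. 235. 180.  99.]
 [ 33.   3.  37. 230. 174.  93.]
 [ 34. -10.  38. 230. 173.  94.]
 [ 36.  -8.  40. 234. 179.  97.]
 [ 37.   2.  38. 234. 177.  97.]
 [ 39. -12.  45. 227. 168.  90.]
 [ 40. -10.  
[... 154 characters left out ...]
 46.   1.  42. 233. 181.  98.]
 [ 48.  -4.  41. 237. 184.  98.]
 [ 50.   1.  38. 230. 177.  93.]
 [ 51.   0.  42. 234. 179.  99.]
 [ 53. -10.  38. 233. 181.  98.]
 [ 54.  -5.  38. 239. 189. 102.]
 [ 55.  -6.  42. 231. 176.  92.]
 [ 56.  -9.  45. 199. 149.  89.]
 [ 59.  -1.  36. 199. 147.  82.]]
tunnel x 55.38872228096022 94.96209249428333
gouge 0.55 [148.7, 202.5, 37.4, 37.6] [0.598 0.319 0.018]
chisel 0.78 [117.1, 197.0, 59.0, 63.1] [0.584 0.375 0.019]
spare_a 0.67 [310.5, 158.3, 14.1, 33.9] [ 0.694 -0.051  0.034]
finial 0.73 [316.2, 205.7, 16.3, 19.7] [ 0.601 -0.055  0.038]
glue 0.93 [484.8, 233.4, 31.0, 18.1] [ 0.505 -0.453  0.083]
pencil 0.6 [115.8, 198.3, 58.3, 61.4] [0.586 0.376 0.02 ]
```

View pics/top3.png

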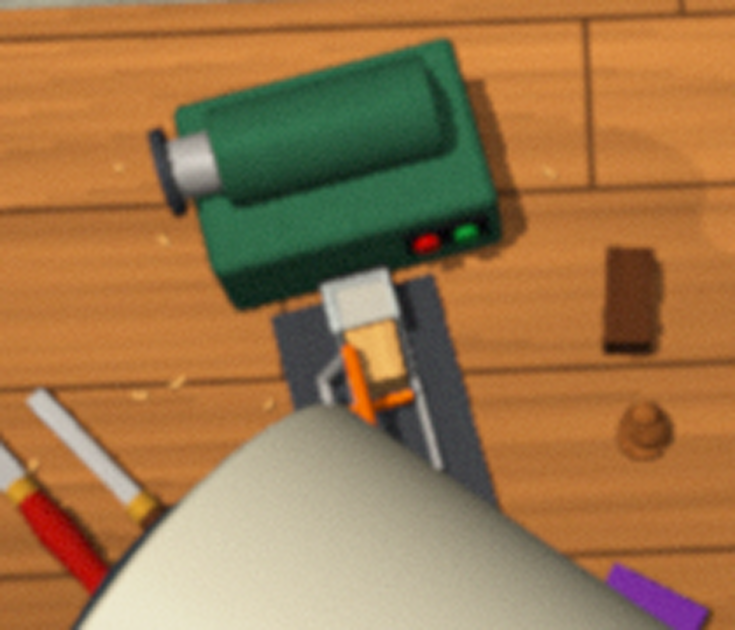

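Relative to the tunnel edge (50), the blank's rear edge is at x ≈ 12, which matches the home position. The flap is shut, so I hand in.

```bash
python3 -c "
from plant import ctrl; print(ctrl.close_job())"
```

```text
the job is handed in; nothing more can be done
None
```

The blank is fed fully home against the rubber stop, the flap has shut behind it, and the job was handed in at about 12 s of the 42 s allowed. `close_job` gives no verdict.

**What I did:** The left fingertip pushed the orange bar aside and held the flap at about 1.27 rad. The right fingertip pushed the blank along the tray, under the flap, until the tool stalled at 8 to 12 N. I then drew straight back with the flap still held, moved right to let it shut, and lifted clear.

**Last checks:**
- **Blank:** 38 mm of it shows behind the flap before the tunnel edge, so its rear end is at chute x ≈ 12, the home position. Its top is at z ≈ 40, so it lies flat.
- **Flap:** The bar is back at y ≈ 16, z ≈ 62, where it was when shut at the start.
- **Robot:** Force on the tool is about 0 and it is well clear of the bench.
- **Other things:** The walnut spare and finial are within about 2 mm of their first positions. The glue's estimate shifted about 9 mm with a partly cut box, though nothing went near it.

**Disagreed or incomplete:**
- My chute origin was about 5 mm off along the feed. I corrected for it using the tunnel edge.
- The arm hid parts of the gouge and chisel in the last top view, so their estimates were unreliable.
- The wrench was not detected, and the pencil detection was false (it landed on the chisel). I did not confirm any of these four by measurement.

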